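# Hang the glazed bead on the kiln bead rack

### The arm

A 7-joint arm with a two-finger parallel gripper is mounted at the origin on the work surface; the furniture and walls round the work are solid. World frame = base frame: x ahead of the robot, y to its left, z up, the work surface at z = 0. Lengths are in m, angles in rad, forces in N, time in s.
With the tool pointing down it reaches from about 0.425 to 0.875 m from the base axis. Payload 9.9 kg.
Tool frame: the origin (TCP) lies on the centre line of the jaws, within the pads' length; the fingertips stand 22 mm ahead of it and the grasp point (between the pads) lies 3 mm ahead of it (nose_length is the z of the fingertips in the tool frame, in m); z points along the fingers, y is the line along which they close (so a half turn about z gives the same grasp; the last joint's range is limited). The gripper opens to 85 mm and grips with 20 to 120 N. Pads are 22 mm wide; open, the fingers measure 114 mm over their backs; the gripper's body (76 mm by 85 mm) begins 54 mm behind the grasp point. The pads swing forward as they close: fully open they stand 13 mm farther back than shut.
Start: joints at [1.113, 0.576, 0.025, 1.437, -0.015, 1.129, -0.057], TCP at [0.246, -0.628, 0.253] pointing down, gripper open.
Joint ranges: [-2.76, 2.76], [-0.34, 2.15], [-1.52, 1.57], [0.19, 2.46], [-1.09, 4.23], [0.17, 1.99], [-2.82, 2.82]. Speed limits (rad/s): [2.22, 2.22, 3.01, 3.01, 3.14, 3.14, 3.14].

### API

Orientations are given as a unit quaternion [w, x, y, z].
In Python, from workcell import observe, grab_frame, calibration, close_job, nose_length gives the robot as it stands.
- The arm moves only by the tool step_arm, never from a script. Its argument "rows" is a list of rows, each an object with "linear": the shift along the tool's x, y, z in units of 30 mm (1.0 is 30 mm), a list of three; "roll": the turn about the tool's z in units of 5 degrees (1.0 is 5 degrees). In form: [{"linear": [x, y, z], "roll": roll}, ...]. A call has 1 to 20 rows; each row shifts and turns the commanded pose from where the row before left it, along the tool's axes as they then stand; what a row does not reach is not made up. A row lasts 1/12 s, in which the tool goes at most 41.7 mm and 7.16 degrees, less where a joint would pass 70% of its speed; a pose out of reach is approached as far as the arm can. A call is refused whole if a number of a shift passes 1 or a number of a turn 1, either way. A call with a gripper value outside its range is refused whole. "grip" is the closure, from 0 (fully open) to 1 (shut), set as the call begins (left out, the last holds). The fingers move at their own pace and stop on an object; "squeeze" is the grip in N (left out, the last holds). Time passes only in rows, so rows that do not move let the fingers close. It gives the time, the measured TCP pose, the force, the opening and the grip force at its end, in the units of the state.
- observe(): the state, without advancing time (a new reading comes with each control period).
- grab_frame(name): name is "scene" or "top" or "wrist"; returns (picture, depth): 480x640x3 uint8, blue, green, red; 480x640 float32, m along the optical axis (not along the pixel's ray), 0 where there is no reading.
- calibration(name): a dict with "K" (3x3 intrinsics, pixels), "k1" (the pictures are not rectified: a ray, as slopes to the right and down, at radius r is drawn at 1 + k1 r^2 times it, then the intrinsics apply), "position" and "attitude" of the camera in the world; the wrist camera has in their place "tool_from_camera" (4x4, takes a point from camera to tool coordinates, whose origin is the TCP and whose axes are the flange's). Camera axes: x right, y down, z forward; pixel columns grow to the right and rows downward; lengths in m; the calibration is good to about 2 mm. A picture is of the moment at which its call begins: read the wrist's pose just before it. calibration takes no time and is no camera call.
- close_job(): hands the job in; it is judged then, once.
The state is a dict: "t": time; "q": joint angles; "dq": joint speeds; "joint_torque": joint torques, N m; "tcp_pos": TCP position; "eef_rot": TCP orientation; "wrist_force": force on the tool from outside, world axes, zero at the start; "moment": the same for the moment, N m; "width": opening from 0.0 (shut) to 1.0 (fully open); "grasp_force": force on a finger pad.
Only numpy, scipy, OpenCV 4.12 (cv2) and the standard library are available. Lean on these libraries where they do the work, as an engineer would, in place of code of your own. Each camera call takes 0.05 s, during which the arm holds its last target. There are 200 camera calls.

### The job

Take the rod off the bead rack, thread it through the freshly glazed bead lying in the cradle and push on until the bead is held between the rod's collar and the cradle's sprung stop with a steady push of about 10 N for about half a second (the glaze chips at 18 N). Then lift the bead out on the rod and gently lay the rod back across both forks of the rack just as it lay before, the bead hanging free beside the collar. Never touch the bead with the fingers, do not drop it, and leave the cup, the paint pot and the sanding block alone.

Things in the scene. Friction and masses are not known exactly. Their poses are not given: they have to be found in the camera images.
- rod: Bead rod. Wooden handle 80 mm long, 24 x 24 mm square, then along own +x a steel rod 10 mm in diameter. Origin: middle of the handle, on the axis. Handle x -40 to +40 mm, ferrule (18 mm wide) to +46, bare neck to +85, collar (20 mm wide) to +91, bare rod to +195, cone to a blunt tip at +205. 0.11 kg, balanced near x = +77. Starts level in the rack's forks, handle outside the near fork.
- rod_collar (a point): Centre of the collar's front face on the rod's axis, 91 mm ahead of the rod's origin; the bead is pressed against this face. Axes as the rod.
- bead: Thick ceramic bead: a plain tube 44 mm in diameter, 30 mm long, with a straight 15 mm through bore. Origin: its centre; own x is the bore's axis, level at the start, along the cradle's x, pointing away from the side where the rod enters. 0.04 to 0.09 kg. It lies loose in the trough's V and can slide along it (under 2 N) or be lifted straight up.
- cradle: Fixed wooden cradle, foot 110 x 80 mm, with a V trough along its own x, from x = -28 to +52 mm, open at -x and above. Origin: on the table, under the trough. The bead's axis lies 80 mm above the table; the V's walls stay below that.
- trough_mouth (a point): Where the bead's axis crosses the -x end of the trough. Behind the bead an upright sprung plate (80 mm wide, 100 mm high) crosses the trough, with a 28 mm slot, open upward, that the rod passes. It is clamped anew each time 8 to 40 mm beyond the bead's far face and is not measured: feel for it. It yields along the cradle's +x at 3 N per mm from no load, to its end at 10 mm.
- rack: Fixed grey ceramic bead rack: foot plate 150 x 70 mm and two posts, 10 mm thick, 100 mm apart along its own x, each topped by a V fork open upward (45 degree sides, prong ends about 119 mm above the table, 38 mm apart). A 10 mm rod lying in both forks has its axis 100 mm above the table, along the rack's x. Origin: on the table, under the middle.
- rack_near (a point): Point in the near fork (rack x = -50 mm) where the axis of a lying rod passes, 100 mm above the table. The bare neck between the handle and the collar lies here.
- rack_far (a point): The same point in the far fork (rack x = +50 mm); the rod near its tip lies here.
- cup: Bisque cup without handle, 85 mm wide, 87 mm high, bystander. Origin: centre of its underside.
- paint_pot: Small white paint pot, 44 mm wide, 30 mm high, bystander. Origin: centre of its underside.
- block: Black sanding block, 52 x 80 x 25 mm, bystander. Origin: centre of its underside.
Not all that is in view belongs to the job. Leave any green look-alike of the bead alone.

How it is judged:
On the way:
1. the rod is through the bead and its collar presses the bead against the sprung stop with a steady 6 to 14 N for 0.3 s (contact force between rod and bead between 6 and 14 N and x of bead in the frame of rod_collar between 0.011 and 0.019 m and distance between bead and rod_collar below 0.02 m and angle between the x axis of bead and the x axis of rod, either way round below 0.3 rad), for 0.3 s.
At the end, for the whole second after the job is handed in: The rod is released and at rest across both forks as at the start: near fork between handle and collar, axis within 5 mm of the forks' resting line and 0.06 rad of its direction; the bead hangs on it at rest, its near face within 10 mm of the collar, not touching the rack (x of bead in the frame of rod_collar between 0.011 and 0.025 m and distance between bead and rod_collar below 0.027 m and x of rod in the frame of rack_near between -0.081 and -0.044 m and y of rod in the frame of rack_near between -0.005 and 0.005 m and z of rod in the frame of rack_near between -0.005 and 0.005 m and angle between the x axis of rod and the x axis of rack, either way round below 0.06 rad and x of bead in the frame of rack below 0.05 m and contact force between bead and rack below 0.02 N and linear speed of each of bead, rod below 0.02 m/s).
It fails at once if the rod and the bead press on each other with more than 18 N (contact force between rod and bead above 18 N).
It fails at once if the fingers touch the bead (contact force between the fingers and bead above 0.3 N).
It fails at once if the bead is dropped (its centre below 50 mm above the table) (height (world z) of bead below 0.05 m).
It fails at once if the cup, the paint pot or the sanding block is moved by more than 20 mm (distance of any of cup, paint_pot, block from where it was at the start of the episode above 0.02 m).
It fails at once if the rod presses on the rack with more than 25 N (contact force between rod and rack above 25 N).
It also fails if it takes over 72 s, if anything falls off the work surface, if the arm or the gripper's body presses on something with over 40 N, if the wrist force passes 120 N, or if a joint passes its speed limit or range.

## Working session

There is one attempt and no reset: what is moved stays moved. The work goes in short steps, Python scripts to look and compute and a tool call to move; the robot and the scene stay as the last step left them, time stands still between calls to the robot, and variables do not carry over. Pictures are saved under pics/ and viewed, at most 10 in all, crops included, and the job is handed in when it is done.

Besides the shell and the picture viewer there is one more tool, called after ">>>" by a JSON object that holds its "op" and its "data", one argument or row to a line. step_arm: Moves the arm, as the interface text tells. Its arguments: {"type":"object","properties":{"rows":{"type":"array"},"grip":{"type":"number"},"squeeze":{"type":"number"}},"required":["rows"]}

```bash
mkdir -p pics
cat > h.py <<'E'
import numpy as np, cv2
from workcell import *
from scipy.spatial.transform import Rotation as R
def rot(q): return R.from_quat([q[1],q[2],q[3],q[0]]).as_matrix()
def cam(name,s=None):
    c=calibration(name)
    K=np.array(c["K"])
    if name=="wrist":
        s=s or observe(); T=np.array(c["tool_from_camera"]); Rt=rot(s["eef_rot"])
        return K,c["k1"],Rt@T[:3,:3],np.array(s["tcp_pos"])+Rt@T[:3,3]
    a=np.array(c["attitude"],float)
    return K,c["k1"],(a if a.shape==(3,3) else rot(a)),np.array(c["position"])
def rays(C,uv):
    K,k1,Rc,p=C
    uv=np.atleast_2d(np.array(uv,float))
    d=np.c_[(uv[:,0]-K[0,2])/K[0,0],(uv[:,1]-K[1,2])/K[1,1]]; u=d.copy()
    for _ in range(10): u=d/(1+k1*(u**2).sum(1,keepdims=True))
    return np.c_[u,np.ones(len(u))]@Rc.T
def onplane(C,uv,z):
    r=rays(C,uv); return C[3]+r*((z-C[3][2])/r[:,2])[:,None]
def cloud(C,depth):
    v,u=np.mgrid[0:480,0:640]
    r=rays(C,np.c_[u.ravel(),v.ravel()])
    P=C[3]+r*depth.reshape(-1,1); P[depth.ravel()==0]=np.nan
    return P.reshape(480,640,3)
E
python3 - <<'E'
from h import *
s=observe(); print(s, nose_length() if callable(nose_length) else nose_length)
for n in ("scene","top"):
    c=calibration(n); print({k:np.round(v,3).tolist() for k,v in c.items()})
    p,d=grab_frame(n); cv2.imwrite(f"pics/{n}0.png",p); np.save(f"{n}0.npy",d)
    P=cloud(cam(n),d); print(n,np.nanmedian(P[...,2]), (d==0).mean())
print(calibration("wrist"))
E
```

```text
{'t': 0.0, 'q': array([ 1.11322496,  0.57650688,  0.02486673,  1.43792763, -0.01502209,
        1.1290384 , -0.05652162]), 'dq': array([-0.00160276,  0.00013754, -0.00093053, -0.00100671,  0.00011561,
        0.00048474, -0.00071609]), 'joint_torque': array([ 7.21136385e-04, -7.65765238e+01,  2.25087158e+00, -2.85973209e+01,
        1.53754244e-02,  1.27943125e-02,  1.13300337e-05]), 'tcp_pos': array([ 0.24630141, -0.62798651,  0.25245319]), 'eef_rot': array([-8.24500875e-04,  9.82588793e-01,  1.85791669e-01, -1.96935941e-04]), 'wrist_force': array([0.89895455, 0.64790066, 0.89512229]), 'moment': array([-0.04725433,  0.01248266, -0.00320916]), 'grasp_force': 0.0, 'width': 0.9976481423351325} 0.022
{'K': [[553.645, 0.0, 316.717], [0.0, 553.645, 249.356], [0.0, 0.0, 1.0]], 'k1': -0.155, 'position': [-0.121, 0.781, 0.654], 'attitude': [0.16, -0.307, 0.819, -0.457]}
scene -0.0007354806909155576 0.055540364583333335
{'K': [[454.922, 0.0, 318.461], [0.0, 454.922, 230.552], [0.0, 0.0, 1.0]], 'k1': -0.07, 'position': [0.349, 0.097, 0.969], 'attitude': [-0.026, 0.713, -0.7, 0.037]}
top -0.0019490226855901072 0.00392578125
{'K': array([[391.12761861,   0.        , 310.86007311],
       [  0.        , 391.12761861, 242.33582244],
       [  0.        ,   0.        ,   1.        ]]), 'k1': -0.0879587073411683, 'tool_from_camera': array([[-2.75810858e-04, -9.49318195e-01, -3.14316542e-01,
         8.01235713e-02],
       [ 9.99999676e-01, -2.39239891e-05, -8.05236939e-04,
        -8.78057510e-05],
       [ 7.56906372e-04, -3.14316662e-01,  9.49317893e-01,
        -1.21501273e-01],
       [ 0.00000000e+00,  0.00000000e+00,  0.00000000e+00,
         1.00000000e+00]])}
```

View pics/top0.png

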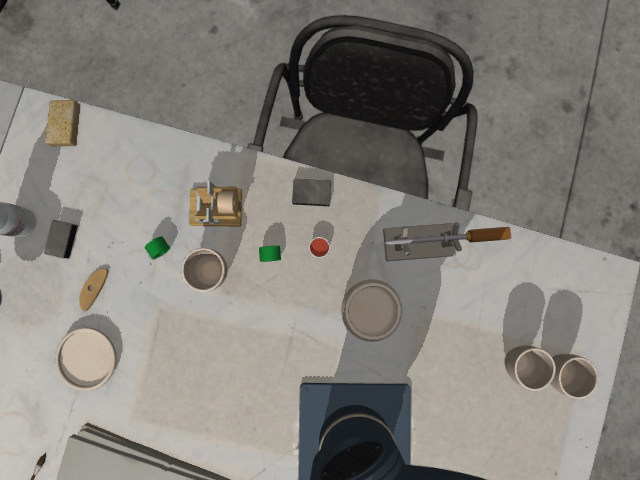

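View pics/scene0.png

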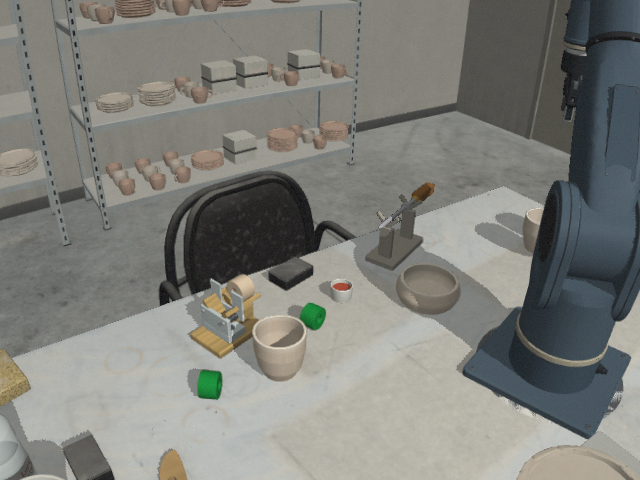

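The top view shows the rack at about (422,241), with the rod tip at (388,243) and the handle at (490,234) to the right. The cradle is at (216,204), the bead at (226,203), and the sprung plate to its left at (210,203). The rod and the bead's bore both point left (+y). The scene view shows the same layout, with the plate on the far side of the bead.

Run:
```python
from h import *
p=cv2.imread("pics/top0.png"); d=np.load("top0.npy"); C=cam("top"); P=cloud(C,d)
hsv=cv2.cvtColor(p,cv2.COLOR_BGR2HSV)
def pca(X):
    c=X.mean(0);u,s,v=np.linalg.svd(X-c);return c,v[0]
# handle
m=np.zeros((480,640),np.uint8); m[215:255,455:520]=1
h=(m>0)&(hsv[...,1]>120)&(hsv[...,0]<20)
ys,xs=np.where(h); print("handle n",len(xs),"z",np.nanpercentile(P[h][:,2],[10,50,90]))
# minAreaRect center on plane z~0.112
r=cv2.minAreaRect(np.c_[xs,ys].astype(np.float32)); print(r)
b=cv2.boxPoints(r); print("box@.112",onplane(C,b,.112).round(4).tolist())
# rod: points near rod, z>0.09
g=np.zeros((480,640),bool); g[225:255,380:520]=1
g&=(P[...,2]>.085)&(P[...,2]<.135)
print("rodpts",g.sum()); 
X=P[g]; c,v=pca(X[:,:2]); t=(X[:,:2]-c)@v; print("axis",c,v,t.min(),t.max(),np.degrees(np.arctan2(v[1],v[0])))
# rack foot: 
f=np.zeros((480,640),np.uint8); f[215:265,375:470]=1
ff=(f>0)&(P[...,2]>.004)&(P[...,2]<.03); print("foot",ff.sum(), np.nanmedian(P[ff][:,2]))
rr=cv2.minAreaRect(P[ff][:,:2].astype(np.float32)); print(rr)
# bead/cradle
k=np.zeros((480,640),bool); k[175:230,180:250]=1
kk=k&(P[...,2]>.004)&(P[...,2]<.15)
for a,bb in((.004,.03),(.03,.07),(.07,.096),(.096,.12)):
    q=k&(P[...,2]>a)&(P[...,2]<=bb); ys,xs=np.where(q)
    if q.sum()>5: print(a,bb,q.sum(),cv2.minAreaRect(P[q][:,:2].astype(np.float32)),np.median(P[q][:,2]))
big=cv2.resize(p[170:270,170:530],None,fx=2.2,fy=2.2,interpolation=cv2.INTER_CUBIC)
sc=cv2.imread("pics/scene0.png")[160:370,180:450]; sc=cv2.resize(sc,None,fx=1.7,fy=1.7)
o=np.zeros((600,800,3),np.uint8); o[:220,:792]=big; o[225:225+sc.shape[0],:sc.shape[1]]=sc
cv2.imwrite("pics/c1.png",o)
```

```text
handle n 465 z [0.1082069  0.11069611 0.11274997]
((488.2420349121094, 234.25918579101562), (11.489948272705078, 43.03570556640625), 86.05481719970703)
box@.112 [[0.4314, -0.199, 0.112], [0.4387, -0.2839, 0.112], [0.4165, -0.285, 0.112], [0.4094, -0.2002, 0.112]]
rodpts 1246
axis [ 0.41829185 -0.17793441] [ 0.09159285 -0.99579654] -0.13470431453591028 0.10849640104453163 -84.74475068824276
foot 1648 0.012754242236668656
((0.4076803922653198, -0.14160141348838806), (0.08865368366241455, 0.16915076971054077), 6.832525253295898)
0.004 0.03 605 ((0.4923034906387329, 0.30461233854293823), (0.11487803608179092, 0.10542900860309601), 88.18170928955078) 0.013168775429933333
0.03 0.07 578 ((0.4817185401916504, 0.2909063398838043), (0.07994711399078369, 0.0848030149936676), 0.9228898286819458) 0.061313766558561134
0.07 0.096 566 ((0.48039835691452026, 0.28835606575012207), (0.07874710857868195, 0.07824273407459259), 0.08892400562763214) 0.07510957369632149
0.096 0.12 280 ((0.48161524534225464, 0.27658048272132874), (0.050645262002944946, 0.07834886014461517), 89.31214904785156) 0.09959000692394177
```

View pics/c1.png

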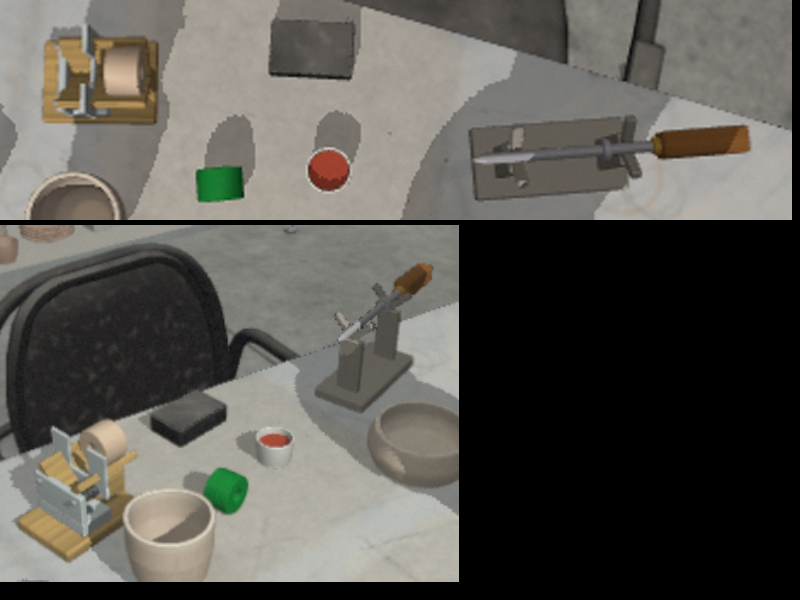

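The crop shows the rod with its handle end to the right and its tip to the left. It lies about 5° off world y, and the cradle is almost aligned with y. I'll move over the rack and turn the tool x axis along the rod.

>>> {"op": "step_arm", "data": {
  "rows": [
    {"linear": [0.71,-0.71,0],"roll": 0},
    {"linear": [0.71,-0.71,0],"roll": 0},
    {"linear": [0.71,-0.71,0],"roll": 0},
    {"linear": [0.71,-0.71,0],"roll": 0},
    {"linear": [0.71,-0.71,0],"roll": 0},
    {"linear": [0.71,-0.71,0],"roll": 0},
    {"linear": [0.71,-0.71,0],"roll": 0},
    {"linear": [0.71,-0.71,0],"roll": 0},
    {"linear": [0.71,-0.71,0],"roll": 0},
    {"linear": [0.71,-0.71,0],"roll": 0},
    {"linear": [0.71,-0.71,0],"roll": 0},
    {"linear": [0.71,-0.71,0],"roll": 0},
    {"linear": [0.71,-0.71,0],"roll": 0},
    {"linear": [0.71,-0.71,0],"roll": 0}
  ],
  "grip": 0
}}

```text
t: 1.27
tcp_pos: [0.4154, -0.2404, 0.2532]
eef_rot: [-0.0, 0.983, 0.186, -0.0]
wrist_force: [0.4, -0.7, -0.9]
width: 1.0
grasp_force: 0.0
```

>>> {"op": "step_arm", "data": {
  "rows": [
    {"linear": [0,0,0],"roll": -0.98},
    {"linear": [0,0,0],"roll": -0.98},
    {"linear": [0,0,0],"roll": -0.98},
    {"linear": [0,0,0],"roll": -0.98},
    {"linear": [0,0,0],"roll": -0.98},
    {"linear": [0,0,0],"roll": -0.98},
    {"linear": [0,0,0],"roll": -0.98},
    {"linear": [0,0,0],"roll": -0.98},
    {"linear": [0,0,0],"roll": -0.98},
    {"linear": [0,0,0],"roll": -0.98},
    {"linear": [0,0,0],"roll": -0.98},
    {"linear": [0,0,0],"roll": -0.98},
    {"linear": [0,0,0],"roll": -0.98},
    {"linear": [0,0,0],"roll": -0.98},
    {"linear": [0,0,0],"roll": -0.98},
    {"linear": [0,0,0],"roll": 0},
    {"linear": [0,0,0],"roll": 0},
    {"linear": [0,0,0],"roll": 0}
  ]
}}

```text
t: 2.77
tcp_pos: [0.4151, -0.2419, 0.2532]
eef_rot: [-0.0, 0.677, 0.736, -0.0]
wrist_force: [-0.1, -0.3, -0.6]
width: 0.998
grasp_force: 0.0
```

Run:
```python
from h import *
s=observe(); p,d=grab_frame("wrist"); C=cam("wrist",s)
Rt=rot(s["eef_rot"]); print(s["t"],s["tcp_pos"],np.degrees(np.arctan2(Rt[1,0],Rt[0,0])),Rt[:,2],s["q"].round(2))
cv2.imwrite("pics/w1.png",p); np.save("w1.npy",d)
P=cloud(C,d); print(np.nanmedian(P[...,2]),(d==0).mean())
print(repr(C))
```

```text
2.7667 [ 0.41507037 -0.24192344  0.25316987] 94.7475912318056 [-2.91400820e-04  1.70041269e-04 -9.99999943e-01] [ 0.69  0.3  -0.34  1.93  0.12  0.94  0.37]
0.0006844620968829707 0.003977864583333333
(array([[391.12761861,   0.        , 310.86007311],
       [  0.        , 391.12761861, 242.33582244],
       [  0.        ,   0.        ,   1.        ]]), -0.0879587073411683, array([[ 9.96591442e-01,  7.85684230e-02,  2.51495615e-02],
       [ 8.24921876e-02, -9.46406624e-01, -3.12265177e-01],
       [-7.32470910e-04,  3.13275446e-01, -9.49662023e-01]]), array([ 0.4078711 , -0.16165863,  0.37468707]))
```

View pics/w1.png

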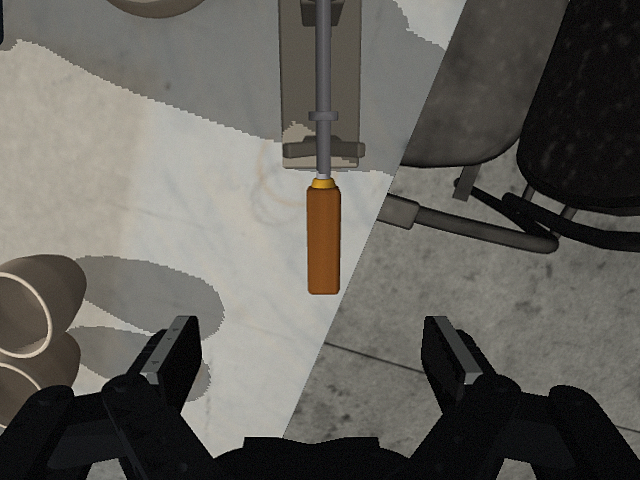

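The wrist view shows the handle at (323, 186–294), the collar at (323,116) and the near fork at about row 148. The rod is almost along the tool x axis. Next I'll measure the axis.

```bash
cat > meas.py <<'E'
from h import *
def handle(p,C,zaxis):
    hsv=cv2.cvtColor(p,cv2.COLOR_BGR2HSV)
    m=((hsv[...,0]<16)&(hsv[...,1]>150)&(hsv[...,2]>60)).astype(np.uint8)
    n,l,st,_=cv2.connectedComponentsWithStats(m); k=1+st[1:,4].argmax()
    ys,xs=np.where(l==k); r=cv2.minAreaRect(np.c_[xs,ys].astype(np.float32))
    return onplane(C,cv2.boxPoints(r),zaxis+.012),r
E
python3 - <<'E'
from meas import *
p=cv2.imread("pics/w1.png"); d=np.load("w1.npy")
C=(np.array([[391.12761861,0,310.86],[0,391.12761861,242.336],[0,0,1]]),-0.08796,np.array([[ 9.96591442e-01,  7.85684230e-02,  2.51495615e-02],[ 8.24921876e-02, -9.46406624e-01, -3.12265177e-01],[-7.32470910e-04,  3.13275446e-01, -9.49662023e-01]]),np.array([ 0.4078711 , -0.16165863,  0.37468707]))
b,r=handle(p,C,.1); print(r); print(b.round(4),b.mean(0))
P=cloud(C,d)
print("handle z",np.nanmedian(P[200:280,312:334,2]))
# rod edges: depth >.09 rows
pts=[]
for v in list(range(20,100,4))+list(range(124,140,4)):
    q=np.where((P[v,290:350,2]>.085))[0]+290
    if len(q) and len(q)<25: pts.append(onplane(C,[(q.min()+q.max())/2,v],.1)[0])
pts=np.array(pts); k=np.polyfit(pts[:,1],pts[:,0],1); print("rod x=a*y+b",k,np.degrees(np.arctan(k[0])),np.std(pts[:,0]-np.polyval(k,pts[:,1])),len(pts))
print("x at handle centre",np.polyval(k,b.mean(0)[1]))
# collar rows
col=np.where((P[100:130,312,2]>.085)|(P[100:130,336,2]>.085))[0]+100; print(col, onplane(C,[[323,col.min()],[323,col.max()]],.1))
# rack foot
ff=(P[...,2]>.006)&(P[...,2]<.02); ff[:, :260]=0; ff[:,380:]=0
rr=cv2.minAreaRect(P[ff][:,:2].astype(np.float32)); print(rr,ff.sum())
E
```

```text
((323.5, 239.5), (107.0, 33.0), 90.0)
[[ 0.4089 -0.2083  0.112 ]
 [ 0.4312 -0.2064  0.112 ]
 [ 0.4396 -0.2856  0.112 ]
 [ 0.4152 -0.2876  0.112 ]] [ 0.42372558 -0.24697223  0.112     ]
handle z 0.11279904757970677
rod x=a*y+b [-0.09541239  0.40035973] -5.450228482331887 8.777627635203855e-05 24
x at handle centre 0.42392393750285257
[111 112 113 114 115 116 117 118 119 120] [[ 0.41560912 -0.15869527  0.1       ]
 [ 0.41614005 -0.1645469   0.1       ]]
((0.41355565190315247, -0.13748057186603546), (0.07052873820066452, 0.1421683430671692), 5.35314416885376) 9034
```

>>> {"op": "step_arm", "data": {
  "rows": [
    {"linear": [0,0,0],"roll": -0.14},
    {"linear": [0.27,0.28,0],"roll": 0},
    {"linear": [0,0,0.7],"roll": 0},
    {"linear": [0,0,0.7],"roll": 0},
    {"linear": [0,0,0.7],"roll": 0},
    {"linear": [0,0,0.7],"roll": 0},
    {"linear": [0,0,0.7],"roll": 0},
    {"linear": [0,0,0.7],"roll": 0},
    {"linear": [0,0,0.6],"roll": 0},
    {"linear": [0,0,0.2],"roll": 0},
    {"linear": [0,0,0],"roll": 0},
    {"linear": [0,0,0],"roll": 0},
    {"linear": [0,0,0],"roll": 0}
  ]
}}

```text
t: 3.9
tcp_pos: [0.4234, -0.2332, 0.1043]
eef_rot: [0.001, 0.672, 0.741, 0.0]
wrist_force: [0.5, 0.3, 0.4]
width: 1.0
grasp_force: 0.0
```

Run:
```python
from meas import *
s=observe(); p,d=grab_frame("wrist"); C=cam("wrist",s); P=cloud(C,d)
Rt=rot(s["eef_rot"]); yaw=np.arctan2(Rt[1,0],Rt[0,0]); print(s["t"],s["tcp_pos"],np.degrees(yaw))
cv2.imwrite("pics/w2.png",p)
# rod near: in tool frame y of the rod per row
T=(P-s["tcp_pos"])@Rt
m=(T[...,2]<.02)&(T[...,2]>-.03)&(abs(T[...,1])<.02)&(T[...,0]>-.03)
for x0 in np.arange(0.0,.15,.01):
    q=m&(T[...,0]>x0)&(T[...,0]<x0+.01)
    if q.sum()>20: y=T[q][:,1]; print(round(x0+.005,3),(y.min()+y.max())/2*1e3,(y.max()-y.min())*1e3,np.median(T[q][:,2])*1e3)
```

```text
3.9 [ 0.42338297 -0.23323307  0.10426458] 95.61127671954787
0.005 -0.7451746913059104 23.879601967206572 -8.341710745202802
0.015 -0.8905342012428862 24.124248365245503 -8.34376123572723
0.025 -0.8554376754372545 23.779231353887585 -4.269949166977815
0.035 -0.7858768390117542 12.683881288989966 -0.7466054649946051
0.045 0.011318141153264169 39.93810194855142 -1.1686014887880949
0.055 0.013414360946515519 39.95925709536254 -0.7842580560065001
0.065 -0.40122299154747487 19.04944636286935 -1.0489928269867308
0.075 -0.42068730798129095 19.818726363307096 -2.8122449076195233
0.085 -0.28517623763167504 9.738822838558685 -0.9158800859904708
0.095 -0.2713054803643211 9.61048963768206 -0.8498724790127261
0.105 -0.2735456695148126 9.986555758501027 -0.8590256587969599
0.115 -0.30763571498200776 9.7714334893323 -0.6870542532968215
```

>>> {"op": "step_arm", "data": {
  "rows": [
    {"linear": [0,-0.028,0],"roll": 0.06},
    {"linear": [0,0,0],"roll": 0},
    {"linear": [0,0,0],"roll": 0}
  ]
}}

```text
t: 4.2
tcp_pos: [0.4221, -0.2333, 0.1038]
eef_rot: [0.0, 0.674, 0.739, 0.0]
wrist_force: [-0.8, 0.3, 0.4]
width: 1.002
grasp_force: 0.0
```

>>> {"op": "step_arm", "data": {
  "rows": [
    {"linear": [0,0,0],"roll": 0},
    {"linear": [0,0,0],"roll": 0},
    {"linear": [0,0,0],"roll": 0},
    {"linear": [0,0,0],"roll": 0},
    {"linear": [0,0,0],"roll": 0},
    {"linear": [0,0,0],"roll": 0},
    {"linear": [0,0,0],"roll": 0},
    {"linear": [0,0,0],"roll": 0},
    {"linear": [0,0,0],"roll": 0},
    {"linear": [0,0,0],"roll": 0},
    {"linear": [0,0,0],"roll": 0},
    {"linear": [0,0,0],"roll": 0}
  ],
  "grip": 1,
  "squeeze": 20
}}

```text
t: 5.2
tcp_pos: [0.4223, -0.2331, 0.1034]
eef_rot: [0.0, 0.674, 0.739, 0.0]
wrist_force: [2.7, 0.2, 0.5]
width: 0.275
grasp_force: 23.6
```

>>> {"op": "step_arm", "data": {
  "rows": [
    {"linear": [0,0,0],"roll": 0},
    {"linear": [0,0,0],"roll": 0},
    {"linear": [0,0,0],"roll": 0},
    {"linear": [0,0,0],"roll": 0},
    {"linear": [0,0,0],"roll": 0},
    {"linear": [0,0,0],"roll": 0}
  ],
  "squeeze": 70
}}

```text
t: 5.7
tcp_pos: [0.4223, -0.2331, 0.1034]
eef_rot: [0.0, 0.674, 0.739, 0.0]
wrist_force: [4.2, -0.0, 3.0]
width: 0.266
grasp_force: 72.0
```

>>> {"op": "step_arm", "data": {
  "rows": [
    {"linear": [0,0,-0.15],"roll": 0},
    {"linear": [0,0,-0.25],"roll": 0},
    {"linear": [0,0,-0.5],"roll": 0},
    {"linear": [0,0,-0.7],"roll": 0},
    {"linear": [0,0,-0.8],"roll": 0},
    {"linear": [0,0,-0.8],"roll": 0},
    {"linear": [0,0,-0.6],"roll": 0},
    {"linear": [0,0,-0.4],"roll": 0},
    {"linear": [0,0,0],"roll": 0}
  ]
}}

```text
t: 6.45
tcp_pos: [0.4219, -0.2334, 0.2317]
eef_rot: [0.001, 0.674, 0.739, 0.0]
wrist_force: [0.2, -0.4, -1.3]
width: 0.271
grasp_force: 71.4
```

>>> {"op": "step_arm", "data": {
  "rows": [
    {"linear": [0.4,0.08,0],"roll": 0},
    {"linear": [0.7,0.08,0],"roll": 0},
    {"linear": [0.9,0.08,0],"roll": 0},
    {"linear": [0.96,0.08,0],"roll": 0},
    {"linear": [0.96,0.08,0],"roll": 0},
    {"linear": [0.96,0.08,0],"roll": 0},
    {"linear": [0.96,0.08,0],"roll": 0},
    {"linear": [0.96,0.08,0],"roll": 0},
    {"linear": [0.96,0.08,0],"roll": 0},
    {"linear": [0.96,0.08,0],"roll": 0},
    {"linear": [0.96,0.08,0],"roll": 0},
    {"linear": [0.96,0.08,0],"roll": 0},
    {"linear": [0.96,0.08,0],"roll": 0},
    {"linear": [0.8,0.08,0],"roll": 0},
    {"linear": [0.6,0.08,0],"roll": 0},
    {"linear": [0.4,0,0],"roll": 0},
    {"linear": [0,0,0],"roll": 0},
    {"linear": [0,0,0],"roll": 0},
    {"linear": [0,0,0],"roll": 0}
  ]
}}

```text
t: 8.03
tcp_pos: [0.4197, 0.1696, 0.2285]
eef_rot: [-0.0, 0.674, 0.739, -0.001]
wrist_force: [0.1, 0.3, -0.8]
width: 0.268
grasp_force: 71.4
```

Run:
```python
from meas import *
s=observe(); p,d=grab_frame("wrist"); C=cam("wrist",s); P=cloud(C,d)
np.savez("w3.npz",p=p,d=d,K=C[0],k1=C[1],R=C[2],t=C[3],tcp=s["tcp_pos"],Rt=rot(s["eef_rot"]))
Rt=rot(s["eef_rot"]); print(s["t"],s["tcp_pos"],np.degrees(np.arctan2(Rt[1,0],Rt[0,0])),s["wrist_force"],s["moment"])
cv2.imwrite("pics/w3.png",p)
```

```text
8.0333 [0.41968444 0.16964305 0.22853809] 95.3128425133763 [ 0.05678869  0.26505722 -0.76705294] [-0.17473042 -0.04037129  0.02986226]
```

View pics/w3.png

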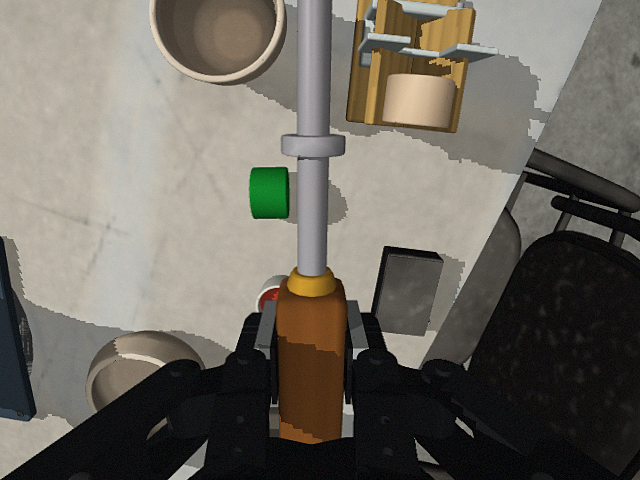

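The view shows the bead at (384–461, 73–130), the sprung plate with its slot around row 45, and the rod clear of the cradle at column 313. I'll fit a cylinder axis of known radius to the depth points of the bead and of the rod.

```bash
cat > cyl.py <<'E'
from meas import *
from scipy.optimize import least_squares
def cyl(X,r,i=0,lv=True):
    # axis along coordinate i; others j,k: j=a+b*xi, k=c+d*xi
    j,k=[q for q in range(3) if q!=i]; m=X.mean(0)
    def f(v):
        A=np.array([0,0,0.]);A[j]=v[0];A[k]=v[2]; D=np.zeros(3);D[i]=1;D[j]=v[1];D[k]=v[3] if lv else 0;D/=np.linalg.norm(D)
        Q=X-m-A; Q=Q-np.outer(Q@D,D); return np.linalg.norm(Q,axis=1)-r
    s=least_squares(f,[0,0,-r if not lv or 1 else 0,0],loss="soft_l1",f_scale=.0005); v=s.x
    return m,v,np.sqrt(np.mean(s.fun**2))
E
python3 - <<'E'
from cyl import *
z=np.load("w3.npz"); p,d=z["p"],z["d"]; C=(z["K"],float(z["k1"]),z["R"],z["t"]); P=cloud(C,d)
hsv=cv2.cvtColor(p,cv2.COLOR_BGR2HSV)
b=np.zeros(d.shape,bool); b[65:135,375:470]=1
b&=(hsv[...,1]<110)&(P[...,2]>.085)&(P[...,2]<.108)
print("bead hsv",hsv[100,420],hsv[100,365],b.sum())
b2=cv2.erode(b.astype(np.uint8),np.ones((5,5)))>0
X=P[b2]; ys=P[b][:,1]; print("bead y",np.percentile(ys,[1,99]),"x",X[:,0].min(),X[:,0].max(),"ztop",np.percentile(X[:,2],98))
for lv in (False,True):
    m,v,e=cyl(X,.022,1,lv); print(lv,"bead axis x@%.4f=%.4f slope %.4f z %.4f slope %.4f rms %.5f"%(m[1],m[0]+v[0],v[1],m[2]+v[2],v[3],e))
T=(P-z["tcp"])@z["Rt"]
q=(abs(T[...,1])<.006)&(abs(T[...,2])<.015)&(T[...,0]>.083)
X=T[q]; m,v,e=cyl(X*[1,1,1],.005,0,True)
# outward sign: camera above => tool -z; axis should be at +z
s=np.sign(v[2]); print("rod",q.sum(),X[:,0].min(),X[:,0].max(),"y@%.4f=%.4f slope %.4f z %.4f slope %.4f rms %.5f"%(m[0],m[1]+v[0],v[1],m[2]+v[2],v[3],e))
print("rod top z",np.percentile(X[:,2],[2,10,50]))
for x0 in np.arange(.085,.16,.015):
    w=X[(X[:,0]>x0)&(X[:,0]<x0+.015)]
    if len(w)>20: print(x0,w[:,1].min(),w[:,1].max(),np.percentile(w[:,2],5))
c=(abs(T[...,1])>.0075)&(abs(T[...,1])<.012)&(abs(T[...,2])<.02)&(T[...,0]>.05)&(T[...,0]<.1); print("collar x",np.percentile(T[c][:,0],[2,98]))
# plate
pl=(P[...,2]>.085)&(P[...,2]<.11); pl[60:,:]=0; pl[:,:340]=0
print("plate y",np.percentile(P[pl][:,1],[1,10,50,90,99]),pl.sum(), "x",P[pl][:,0].min(),P[pl][:,0].max())
E
```

```text
bead hsv [ 17  71 216] [ 17 142  99] 3262
bead y [0.25033936 0.27933513] x 0.45946596026895237 0.49748635427735927 ztop 0.10382759187698193
False bead axis x@0.2649=0.4802 slope -0.0042 z 0.0809 slope 0.0000 rms 0.00065
True bead axis x@0.2649=0.4802 slope -0.0022 z 0.0809 slope 0.0052 rms 0.00065
rod 3628 0.08300078458304098 0.11236264694882786 y@0.0977=0.0003 slope -0.0113 z -0.0064 slope 0.0040 rms 0.00176
rod top z [-0.00375703 -0.00316346 -0.0019303 ]
0.085 -0.0047935162500015545 0.005127166621883349 -0.0034033606778499904
0.1 -0.004649672334918929 0.005449620661306382 -0.0034692607137974244
collar x [0.06910488 0.07461419]
plate y [0.29568763 0.29600681 0.29698806 0.29938251 0.30021428] 1026 x 0.4398063955516851 0.5197567509661134
```

Bead axis: x=0.4802 at y=0.265, yaw about 90.2°, near face at y=0.250, far face at 0.279. The plate face is at about y=0.2957, so the gap is roughly 16 mm. The rod has not moved in the grip. Next I'll line up in front of the bead.

>>> {"op": "step_arm", "data": {
  "rows": [
    {"linear": [0,0,0],"roll": 0.51},
    {"linear": [0,0,0],"roll": 0.51},
    {"linear": [-0.46,0.2,0],"roll": 0},
    {"linear": [-0.7,0.35,0],"roll": 0},
    {"linear": [-0.7,0.35,0],"roll": 0},
    {"linear": [-0.7,0.35,0],"roll": 0},
    {"linear": [-0.7,0.35,0],"roll": 0},
    {"linear": [-0.5,0.3,0],"roll": 0},
    {"linear": [-0.4,0.1,0],"roll": 0},
    {"linear": [0,0,0.4],"roll": 0},
    {"linear": [0,0,0.7],"roll": 0},
    {"linear": [0,0,0.8],"roll": 0},
    {"linear": [0,0,0.8],"roll": 0},
    {"linear": [0,0,0.8],"roll": 0},
    {"linear": [0,0,0.6],"roll": 0},
    {"linear": [0,0,0.4],"roll": 0},
    {"linear": [0,0,0.3],"roll": 0},
    {"linear": [0,0,0],"roll": 0},
    {"linear": [0,0,0],"roll": 0},
    {"linear": [0,0,0],"roll": 0}
  ]
}}

```text
t: 9.75
tcp_pos: [0.4814, 0.0457, 0.086]
eef_rot: [0.0, 0.706, 0.708, 0.0]
wrist_force: [-1.0, 0.6, -1.0]
width: 0.269
grasp_force: 71.4
```

Run:
```python
from cyl import *
s=observe(); Rt=rot(s["eef_rot"]); print(s["t"],s["tcp_pos"],np.degrees(np.arctan2(Rt[1,0],Rt[0,0])),s["wrist_force"])
for n in ("top","scene"):
    p,d=grab_frame(n); cv2.imwrite(f"pics/{n}4.png",p); np.save(f"{n}4.npy",d)
a=cv2.imread("pics/top4.png")[170:240,180:320]; b=cv2.imread("pics/scene4.png")[250:360,170:330]
o=np.zeros((600,800,3),np.uint8); a=cv2.resize(a,None,fx=4,fy=4,interpolation=2); b=cv2.resize(b,(465,320),interpolation=2)
o[:280,:560]=a; o[280:600,:465]=b; cv2.imwrite("pics/c4.png",o)
```

```text
9.75 [0.48137989 0.04570377 0.08596232] 90.18341515368007 [-1.04602698  0.56260819 -1.04996648]
```

View pics/c4.png

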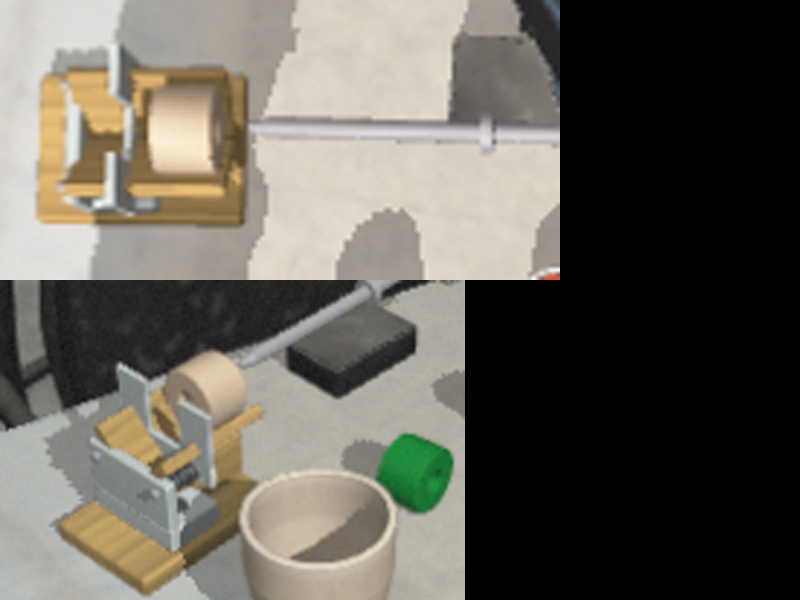

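The crop shows the rod tip about 15 mm in front of the bead and roughly on the bore axis. I'll correct the small residual and check the line in the top view.

>>> {"op": "step_arm", "data": {
  "rows": [
    {"linear": [0,-0.045,0.085],"roll": 0},
    {"linear": [0,0,0],"roll": 0},
    {"linear": [0,0,0],"roll": 0},
    {"linear": [0,0,0],"roll": 0}
  ]
}}

```text
t: 10.18
tcp_pos: [0.4797, 0.0459, 0.0829]
eef_rot: [0.0, 0.706, 0.708, 0.0]
wrist_force: [0.7, 0.7, -1.0]
width: 0.268
grasp_force: 71.4
```

Run:
```python
from cyl import *
s=observe(); Rt=rot(s["eef_rot"]); print(s["t"],s["tcp_pos"],np.degrees(np.arctan2(Rt[1,0],Rt[0,0])))
p,d=grab_frame("top"); C=cam("top"); P=cloud(C,d); h=cv2.cvtColor(p,cv2.COLOR_BGR2HSV)
def mids(mask,c0,c1,z):
    o=[]
    for c in range(c0,c1):
        r=np.where(mask[:,c])[0]
        if len(r): o.append(onplane(C,[c,(r.min()+r.max())/2],z)[0])
    return np.array(o)
rm=(P[...,2]>.055)&(P[...,2]<.12); rm[:190]=0; rm[215:]=0
R1=mids(rm,252,298,.08); k=np.polyfit(R1[:,1],R1[:,0],1); print("rod",k,"x@tip .235",np.polyval(k,.235),"x@.265",np.polyval(k,.265),np.std(R1[:,0]-np.polyval(k,R1[:,1])))
q=(P[...,2]>.088)&(P[...,2]<.115); q[:185]=0;q[222:]=0
B=mids(q&(h[...,1]<110),218,234,.095); print("bead",B[:,:2].mean(0),np.polyfit(B[:,1],B[:,0],1))
X=P[185:222,218:234][q[185:222,218:234]]; m,v,e=cyl(X,.022,1); print("beadcyl x",m[0]+v[0],"y",m[1],"z",m[2]+v[2],e)
tops=[np.percentile(P[190:215,c,2][rm[190:215,c]],90) for c in range(254,298,4)]; print("rod top z",np.round(tops,4))
rs=P[...][rm&(np.arange(640)[None]>252)&(np.arange(640)[None]<298)]; m,v,e=cyl(rs,.005,1); print("rodcyl x",m[0]+v[0],v[1],"y",m[1],"z",m[2]+v[2],v[3],e)
```

```text
10.1833 [0.47968447 0.0459259  0.08288993] 90.21883377025048
rod [3.77284172e-04 4.80585738e-01] x@tip .235 0.4806744000769407 x@.265 0.48068571860211545 0.0005319207390892516
bead [0.48054448 0.2653481 ] [-0.06550749  0.49792677]
beadcyl x 0.48168462141398705 y 0.2651923824402448 z 0.07899940807094125 0.002191673364820163
rod top z [0.0845 0.0861 0.0856 0.0848 0.0834 0.0844 0.0842 0.0839 0.0841 0.0837
 0.084 ]
rodcyl x 0.4809808301851757 0.004179989227024949 y 0.1701171051099479 z 0.07920468144616563 0.01631112983389951 0.0011887113460653284
```

>>> {"op": "step_arm", "data": {
  "rows": [
    {"linear": [0.25,0,-0.01],"roll": 0},
    {"linear": [0.25,0,0],"roll": 0},
    {"linear": [0.2,0,0],"roll": 0},
    {"linear": [0.2,0,0],"roll": 0},
    {"linear": [0.2,0,0],"roll": 0},
    {"linear": [0,0,0],"roll": 0},
    {"linear": [0,0,0],"roll": 0}
  ]
}}

```text
t: 10.82
tcp_pos: [0.4795, 0.0795, 0.083]
eef_rot: [-0.0, 0.705, 0.709, -0.0]
wrist_force: [0.3, -1.0, -1.4]
width: 0.274
grasp_force: 71.4
```

```bash
cat > bead.py <<'E'
from cyl import *
def bead_top():
    p,d=grab_frame("top"); C=cam("top"); P=cloud(C,d); h=cv2.cvtColor(p,cv2.COLOR_BGR2HSV)
    q=(P[...,2]>.088)&(P[...,2]<.115)&(h[...,1]<110)&(h[...,1]>40)&(h[...,2]>120); q[:185]=0;q[222:]=0;q[:,:190]=0;q[:,260:]=0
    y=P[q][:,1]; print("bead y",np.percentile(y,[3,97]).round(4),"x",P[q][:,0].mean().round(4),q.sum()); return p
if __name__=="__main__":
    s=observe(); print(s["t"],s["tcp_pos"],s["wrist_force"]); bead_top()
E
python3 bead.py
```

```text
10.8167 [0.47947786 0.07946561 0.08303209] [ 0.25232624 -0.98511131 -1.38395469]
bead y [0.2516 0.281 ] x 0.4825 266
```

>>> {"op": "step_arm", "data": {
  "rows": [
    {"linear": [0.2,0,0],"roll": 0},
    {"linear": [0.25,0,0],"roll": 0},
    {"linear": [0.25,0,0],"roll": 0},
    {"linear": [0.25,0,0],"roll": 0},
    {"linear": [0.25,0,0],"roll": 0},
    {"linear": [0,0,0],"roll": 0},
    {"linear": [0,0,0],"roll": 0}
  ]
}}

```text
t: 11.45
tcp_pos: [0.4793, 0.1156, 0.083]
eef_rot: [-0.0, 0.705, 0.709, 0.0]
wrist_force: [0.2, -0.3, -0.9]
width: 0.274
grasp_force: 71.4
```

```bash
python3 bead.py
```

```text
11.45 [0.47932814 0.11563883 0.08303896] [ 0.21451536 -0.32557749 -0.88972719]
bead y [0.2517 0.2809] x 0.4827 250
```

>>> {"op": "step_arm", "data": {
  "rows": [
    {"linear": [0.25,0.02,0],"roll": 0.02},
    {"linear": [0.3,0,0],"roll": 0},
    {"linear": [0.3,0,0],"roll": 0},
    {"linear": [0.3,0,0],"roll": 0},
    {"linear": [0.25,0,0],"roll": 0},
    {"linear": [0.2,0,0],"roll": 0},
    {"linear": [0,0,0],"roll": 0},
    {"linear": [0,0,0],"roll": 0}
  ]
}}

```text
t: 12.17
tcp_pos: [0.4798, 0.1633, 0.083]
eef_rot: [0.0, 0.706, 0.708, -0.0]
wrist_force: [-0.2, -0.1, -1.8]
width: 0.268
grasp_force: 71.4
```

```bash
cat > wb.py <<'E'
from cyl import *
s=observe(); p,d=grab_frame("wrist"); C=cam("wrist",s); P=cloud(C,d); Rt=rot(s["eef_rot"]); T=(P-s["tcp_pos"])@Rt
import sys; cv2.imwrite(f"pics/{sys.argv[1]}.png",p)
print(s["t"],s["tcp_pos"],s["wrist_force"],np.degrees(np.arctan2(Rt[1,0],Rt[0,0])))
h=cv2.cvtColor(p,cv2.COLOR_BGR2HSV)
c=(abs(T[...,1])>.0075)&(abs(T[...,1])<.012)&(abs(T[...,2])<.02)&(T[...,0]>.05)&(T[...,0]<.085)&(h[...,1]<40); print("collar x",np.percentile(T[c][:,0],[2,98]) if c.any() else None)
b=(abs(T[...,1])<.0215)&(T[...,2]<-.006)&(T[...,2]>-.035)&(T[...,0]>.05)&(T[...,0]<.16)&(h[...,1]>45)&(h[...,2]>90)
if b.any(): print("bead x tool",np.percentile(T[b][:,0],[1,99]),"y mid",(np.percentile(T[b][:,1],[1,99])).round(4),"z top",np.percentile(T[b][:,2],2),b.sum())
E
python3 wb.py w5
```

```text
12.1667 [0.47976262 0.16330209 0.08300307] [-0.17919232 -0.09297634 -1.80208442] 90.16618770311231
collar x [0.0689759  0.07455105]
bead x tool [0.08714748 0.10844031] y mid [-0.0189  0.0204] z top -0.020760342908420194 13258
```

>>> {"op": "step_arm", "data": {
  "rows": [
    {"linear": [0.2,0,0],"roll": 0},
    {"linear": [0.15,0,0],"roll": 0},
    {"linear": [0.1,0,0],"roll": 0},
    {"linear": [0.1,0,0],"roll": 0},
    {"linear": [0.1,0,0],"roll": 0},
    {"linear": [0.1,0,0],"roll": 0},
    {"linear": [0,0,0],"roll": 0},
    {"linear": [0,0,0],"roll": 0}
  ]
}}

```text
t: 12.88
tcp_pos: [0.4798, 0.1857, 0.083]
eef_rot: [-0.0, 0.706, 0.708, 0.0]
wrist_force: [0.3, -0.7, -0.6]
width: 0.27
grasp_force: 71.4
```

```bash
python3 wb.py w6
```

```text
12.8833 [0.47980599 0.18566888 0.08304314] [ 0.30521698 -0.66166294 -0.6460989 ] 90.14057175581868
collar x [0.06912519 0.07443742]
bead x tool [0.07621473 0.10474828] y mid [-0.0191  0.0202] z top -0.02070781756343151 17665
```

>>> {"op": "step_arm", "data": {
  "rows": [
    {"linear": [0.05,0,0],"roll": 0},
    {"linear": [0,0,0],"roll": 0},
    {"linear": [0,0,0],"roll": 0}
  ]
}}

```text
t: 13.18
tcp_pos: [0.4798, 0.1869, 0.0831]
eef_rot: [-0.0, 0.706, 0.708, 0.0]
wrist_force: [0.1, -1.2, -1.2]
width: 0.27
grasp_force: 71.4
```

>>> {"op": "step_arm", "data": {
  "rows": [
    {"linear": [0.05,0,0],"roll": 0},
    {"linear": [0,0,0],"roll": 0},
    {"linear": [0,0,0],"roll": 0}
  ]
}}

```text
t: 13.43
tcp_pos: [0.4798, 0.1885, 0.083]
eef_rot: [-0.0, 0.706, 0.708, 0.0]
wrist_force: [-0.5, 0.7, 0.0]
width: 0.271
grasp_force: 71.4
```

>>> {"op": "step_arm", "data": {
  "rows": [
    {"linear": [0.05,0,0],"roll": 0},
    {"linear": [0,0,0],"roll": 0},
    {"linear": [0,0,0],"roll": 0}
  ]
}}

```text
t: 13.68
tcp_pos: [0.4798, 0.1901, 0.0831]
eef_rot: [-0.0, 0.706, 0.708, 0.0]
wrist_force: [-0.5, 0.4, -0.2]
width: 0.265
grasp_force: 71.4
```

>>> {"op": "step_arm", "data": {
  "rows": [
    {"linear": [0.04,0,0],"roll": 0},
    {"linear": [0,0,0],"roll": 0},
    {"linear": [0,0,0],"roll": 0}
  ]
}}

```text
t: 13.93
tcp_pos: [0.4798, 0.1913, 0.0831]
eef_rot: [-0.0, 0.706, 0.708, 0.0]
wrist_force: [-0.2, -0.4, -1.9]
width: 0.268
grasp_force: 71.4
```

>>> {"op": "step_arm", "data": {
  "rows": [
    {"linear": [0.04,0,0],"roll": 0},
    {"linear": [0,0,0],"roll": 0},
    {"linear": [0,0,0],"roll": 0}
  ]
}}

```text
t: 14.18
tcp_pos: [0.4799, 0.1921, 0.083]
eef_rot: [0.0, 0.706, 0.708, -0.0]
wrist_force: [-0.1, -1.9, -1.0]
width: 0.269
grasp_force: 71.4
```

>>> {"op": "step_arm", "data": {
  "rows": [
    {"linear": [0.04,0,0],"roll": 0},
    {"linear": [0,0,0],"roll": 0},
    {"linear": [0,0,0],"roll": 0}
  ]
}}

```text
t: 14.43
tcp_pos: [0.4798, 0.193, 0.083]
eef_rot: [0.0, 0.707, 0.708, -0.0]
wrist_force: [0.9, -4.6, -0.3]
width: 0.271
grasp_force: 71.5
```

>>> {"op": "step_arm", "data": {
  "rows": [
    {"linear": [0.03,0,0],"roll": 0},
    {"linear": [0,0,0],"roll": 0},
    {"linear": [0,0,0],"roll": 0}
  ]
}}

```text
t: 14.68
tcp_pos: [0.4798, 0.1936, 0.083]
eef_rot: [0.0, 0.707, 0.708, -0.001]
wrist_force: [1.5, -5.9, 0.6]
width: 0.265
grasp_force: 71.5
```

>>> {"op": "step_arm", "data": {
  "rows": [
    {"linear": [0.03,0,0],"roll": 0},
    {"linear": [0.02,0,0],"roll": 0},
    {"linear": [0,0,0],"roll": 0},
    {"linear": [0,0,0],"roll": 0},
    {"linear": [0,0,0],"roll": 0}
  ]
}}

```text
t: 15.1
tcp_pos: [0.4797, 0.1944, 0.0829]
eef_rot: [0.0, 0.707, 0.707, -0.001]
wrist_force: [0.9, -7.9, 0.9]
width: 0.267
grasp_force: 71.7
```

```bash
python3 wb.py w7
```

```text
15.1 [0.47973168 0.19436822 0.08294731] [ 0.91062785 -7.91146922  0.93797464] 90.04396498141011
collar x [0.06888949 0.07364111]
bead x tool [0.0752593  0.10382762] y mid [-0.0192  0.02  ] z top -0.02096659759230675 17611
```

>>> {"op": "step_arm", "data": {
  "rows": [
    {"linear": [0.03,0,0],"roll": 0},
    {"linear": [0,0,0],"roll": 0},
    {"linear": [0,0,0],"roll": 0},
    {"linear": [0,0,0],"roll": 0}
  ]
}}

```text
t: 15.48
tcp_pos: [0.4797, 0.1949, 0.0829]
eef_rot: [0.001, 0.707, 0.707, -0.001]
wrist_force: [0.6, -8.8, 2.5]
width: 0.268
grasp_force: 71.7
```

>>> {"op": "step_arm", "data": {
  "rows": [
    {"linear": [0.015,0,0],"roll": 0},
    {"linear": [0,0,0],"roll": 0},
    {"linear": [0,0,0],"roll": 0},
    {"linear": [0,0,0],"roll": 0},
    {"linear": [0,0,0],"roll": 0},
    {"linear": [0,0,0],"roll": 0},
    {"linear": [0,0,0],"roll": 0},
    {"linear": [0,0,0],"roll": 0}
  ]
}}

```text
t: 16.15
tcp_pos: [0.4797, 0.195, 0.0829]
eef_rot: [0.001, 0.707, 0.707, -0.001]
wrist_force: [-0.3, -9.6, 2.8]
width: 0.273
grasp_force: 71.8
```

>>> {"op": "step_arm", "data": {
  "rows": [
    {"linear": [-0.05,0,0],"roll": 0},
    {"linear": [-0.05,0,0],"roll": 0},
    {"linear": [-0.05,0,0],"roll": 0},
    {"linear": [-0.02,0,0],"roll": 0},
    {"linear": [0,0,0],"roll": 0},
    {"linear": [0,0,0],"roll": 0}
  ]
}}

```text
t: 16.65
tcp_pos: [0.4798, 0.1924, 0.083]
eef_rot: [-0.0, 0.706, 0.708, 0.0]
wrist_force: [0.9, -2.7, -1.2]
width: 0.27
grasp_force: 71.4
```

```bash
python3 wb.py w8
```

```text
16.65 [0.47982415 0.19235551 0.08303819] [ 0.85083546 -2.72039143 -1.15030362] 90.12392129896637
collar x [0.06906183 0.07452038]
bead x tool [0.07539716 0.10393691] y mid [-0.0192  0.0201] z top -0.02067347665011583 17529
```

>>> {"op": "step_arm", "data": {
  "rows": [
    {"linear": [-0.05,0,0],"roll": 0},
    {"linear": [0,0,0],"roll": 0},
    {"linear": [0,0,0],"roll": 0}
  ]
}}

```text
t: 16.95
tcp_pos: [0.4798, 0.1913, 0.0831]
eef_rot: [-0.0, 0.706, 0.708, 0.0]
wrist_force: [0.0, 0.4, -1.5]
width: 0.271
grasp_force: 71.4
```

>>> {"op": "step_arm", "data": {
  "rows": [
    {"linear": [0,0,-0.03],"roll": 0},
    {"linear": [0,0,-0.05],"roll": 0},
    {"linear": [0,0,-0.05],"roll": 0},
    {"linear": [0,0,-0.08],"roll": 0},
    {"linear": [0,0,-0.1],"roll": 0},
    {"linear": [0,0,-0.15],"roll": 0},
    {"linear": [0,0,-0.2],"roll": 0},
    {"linear": [0,0,-0.15],"roll": 0},
    {"linear": [0,0,-0.1],"roll": 0},
    {"linear": [0,0,0],"roll": 0},
    {"linear": [0,0,0],"roll": 0}
  ]
}}

```text
t: 17.87
tcp_pos: [0.48, 0.1907, 0.1106]
eef_rot: [0.0, 0.706, 0.708, 0.0]
wrist_force: [0.0, 0.5, -0.9]
width: 0.271
grasp_force: 71.3
```

```bash
python3 wb.py w9
```

```text
17.8667 [0.4799628  0.19068509 0.11061823] [ 0.01979232  0.53399227 -0.89653383] 90.10960478412869
collar x [0.06911671 0.07431279]
bead x tool [0.07583422 0.10441958] y mid [-0.0178  0.0185] z top -0.017711707586399054 15808
```

>>> {"op": "step_arm", "data": {
  "rows": [
    {"linear": [0,0,-0.2],"roll": 0},
    {"linear": [0,0,-0.35],"roll": 0},
    {"linear": [0,0,-0.5],"roll": 0},
    {"linear": [0,0,-0.6],"roll": 0},
    {"linear": [0,0,-0.6],"roll": 0},
    {"linear": [0,0,-0.5],"roll": 0},
    {"linear": [0,0,-0.35],"roll": 0},
    {"linear": [0,0,-0.2],"roll": 0},
    {"linear": [0,0,-0.1],"roll": 0},
    {"linear": [0,0,0],"roll": 0},
    {"linear": [0,0,0],"roll": 0}
  ]
}}

```text
t: 18.83
tcp_pos: [0.4796, 0.1905, 0.2121]
eef_rot: [-0.0, 0.706, 0.708, -0.0]
wrist_force: [0.2, 0.6, -1.4]
width: 0.267
grasp_force: 71.3
```

>>> {"op": "step_arm", "data": {
  "rows": [
    {"linear": [-0.1,0,0],"roll": 0},
    {"linear": [-0.2,0,0],"roll": -0.1},
    {"linear": [-0.3,0,0],"roll": -0.1},
    {"linear": [-0.4,0,0],"roll": -0.1},
    {"linear": [-0.5,0,0],"roll": -0.1},
    {"linear": [-0.6,-0.1,0],"roll": -0.1},
    {"linear": [-0.7,-0.1,0],"roll": -0.1},
    {"linear": [-0.75,-0.1,0],"roll": -0.1},
    {"linear": [-0.75,-0.1,0],"roll": -0.1},
    {"linear": [-0.75,-0.1,0],"roll": -0.1},
    {"linear": [-0.75,-0.1,0],"roll": -0.1},
    {"linear": [-0.75,-0.1,0],"roll": 0},
    {"linear": [-0.75,-0.1,0],"roll": 0},
    {"linear": [-0.75,-0.1,0],"roll": 0},
    {"linear": [-0.75,-0.1,0],"roll": 0},
    {"linear": [-0.7,-0.1,0],"roll": 0},
    {"linear": [-0.6,-0.1,0],"roll": 0},
    {"linear": [-0.5,-0.1,0],"roll": 0},
    {"linear": [-0.4,-0.1,0],"roll": 0},
    {"linear": [-0.3,-0.1,0],"roll": 0}
  ]
}}

```text
t: 20.5
tcp_pos: [0.4573, -0.153, 0.212]
eef_rot: [-0.0, 0.675, 0.737, -0.0]
wrist_force: [0.2, 0.6, -2.0]
width: 0.271
grasp_force: 71.3
```

>>> {"op": "step_arm", "data": {
  "rows": [
    {"linear": [-0.3,-0.1,0],"roll": 0},
    {"linear": [-0.3,-0.1,0],"roll": 0},
    {"linear": [-0.2,-0.1,0],"roll": 0},
    {"linear": [-0.1,-0.1,0],"roll": 0},
    {"linear": [0,0,0],"roll": 0},
    {"linear": [0,0,0],"roll": 0},
    {"linear": [0,0,0],"roll": 0}
  ]
}}

```text
t: 21.08
tcp_pos: [0.4488, -0.1783, 0.2124]
eef_rot: [0.0, 0.675, 0.738, 0.0]
wrist_force: [-0.5, 0.1, -1.0]
width: 0.27
grasp_force: 71.3
```

```bash
python3 wb.py w10
```

```text
21.0833 [ 0.4488004  -0.17825933  0.21242966] [-0.50109186  0.12680045 -0.96343201] 95.1638934708233
collar x [0.06917277 0.07523214]
bead x tool [0.0757886  0.10450371] y mid [-0.0181  0.0183] z top -0.01771825730497752 15348
```

>>> {"op": "step_arm", "data": {
  "rows": [
    {"linear": [-0.14,-0.1,0],"roll": -0.02},
    {"linear": [-0.3,-0.2,0],"roll": 0},
    {"linear": [-0.4,-0.2,0],"roll": 0},
    {"linear": [-0.4,-0.24,0],"roll": 0},
    {"linear": [-0.3,-0.2,0],"roll": 0},
    {"linear": [-0.2,-0.1,0],"roll": 0},
    {"linear": [0,0,0.2],"roll": 0},
    {"linear": [0,0,0.4],"roll": 0},
    {"linear": [0,0,0.6],"roll": 0},
    {"linear": [0,0,0.6],"roll": 0},
    {"linear": [0,0,0.4],"roll": 0},
    {"linear": [0,0,0.2],"roll": 0},
    {"linear": [0,0,0],"roll": 0},
    {"linear": [0,0,0],"roll": 0},
    {"linear": [0,0,0],"roll": 0}
  ]
}}

```text
t: 22.38
tcp_pos: [0.4228, -0.2336, 0.141]
eef_rot: [0.0, 0.674, 0.739, 0.0]
wrist_force: [0.2, -0.4, -2.1]
width: 0.267
grasp_force: 71.3
```

```bash
python3 wb.py w11
```

```text
22.3833 [ 0.42279822 -0.23362361  0.14095638] [ 0.19955673 -0.43610059 -2.13839925] 95.23101079034033
collar x [0.06919659 0.07415078]
bead x tool [0.07563706 0.1042747 ] y mid [-0.0167  0.0183] z top -0.017752566098734306 15422
```

>>> {"op": "step_arm", "data": {
  "rows": [
    {"linear": [0,-0.015,0.2],"roll": 0},
    {"linear": [0.01,0,0.3],"roll": 0},
    {"linear": [0,0,0.3],"roll": 0},
    {"linear": [0,0,0.2],"roll": 0},
    {"linear": [0,0,0.1],"roll": 0},
    {"linear": [0,0,0.06],"roll": 0},
    {"linear": [0,0,0],"roll": 0},
    {"linear": [0,0,0],"roll": 0}
  ]
}}

```text
t: 23.1
tcp_pos: [0.4219, -0.2334, 0.1055]
eef_rot: [-0.0, 0.674, 0.739, 0.0]
wrist_force: [-0.3, -0.7, -2.2]
width: 0.27
grasp_force: 71.3
```

>>> {"op": "step_arm", "data": {
  "rows": [
    {"linear": [0,0,0.03],"roll": 0},
    {"linear": [0,0,0],"roll": 0},
    {"linear": [0,0,0],"roll": 0},
    {"linear": [0,0,0],"roll": 0}
  ]
}}

```text
t: 23.43
tcp_pos: [0.4219, -0.2335, 0.1048]
eef_rot: [0.0, 0.674, 0.739, 0.0]
wrist_force: [0.1, -0.8, -1.7]
width: 0.268
grasp_force: 71.3
```

>>> {"op": "step_arm", "data": {
  "rows": [
    {"linear": [0,0,0.025],"roll": 0},
    {"linear": [0,0,0],"roll": 0},
    {"linear": [0,0,0],"roll": 0},
    {"linear": [0,0,0],"roll": 0}
  ]
}}

```text
t: 23.77
tcp_pos: [0.4221, -0.2334, 0.104]
eef_rot: [0.0, 0.674, 0.739, 0.0]
wrist_force: [0.6, 0.1, -1.7]
width: 0.268
grasp_force: 71.4
```

>>> {"op": "step_arm", "data": {
  "rows": [
    {"linear": [0,0,0.02],"roll": 0},
    {"linear": [0,0,0],"roll": 0},
    {"linear": [0,0,0],"roll": 0},
    {"linear": [0,0,0],"roll": 0}
  ]
}}

```text
t: 24.1
tcp_pos: [0.4223, -0.2334, 0.1035]
eef_rot: [0.0, 0.674, 0.739, 0.0]
wrist_force: [2.7, -0.9, 2.1]
width: 0.27
grasp_force: 71.8
```

```bash
python3 wb.py w12
```

```text
24.1 [ 0.42229756 -0.23344393  0.10348143] [ 2.70012928 -0.89563965  2.06386738] 95.21782023276108
collar x [0.05032087 0.07392902]
bead x tool [0.07563522 0.10423639] y mid [-0.0167  0.0186] z top -0.0180420272508746 15528
```

>>> {"op": "step_arm", "data": {
  "rows": [
    {"linear": [0,0,0],"roll": 0},
    {"linear": [0,0,0],"roll": 0},
    {"linear": [0,0,0],"roll": 0},
    {"linear": [0,0,0],"roll": 0}
  ],
  "squeeze": 20
}}

```text
t: 24.48
tcp_pos: [0.4222, -0.2334, 0.1034]
eef_rot: [0.0, 0.674, 0.739, 0.0]
wrist_force: [3.9, -0.2, 2.6]
width: 0.269
grasp_force: 72.0
```

>>> {"op": "step_arm", "data": {
  "rows": [
    {"linear": [0,0,0],"roll": 0},
    {"linear": [0,0,0],"roll": 0},
    {"linear": [0,0,0],"roll": 0},
    {"linear": [0,0,0],"roll": 0},
    {"linear": [0,0,0],"roll": 0},
    {"linear": [0,0,0],"roll": 0}
  ],
  "grip": 0.6
}}

```text
t: 24.98
tcp_pos: [0.4216, -0.2333, 0.1032]
eef_rot: [-0.0, 0.674, 0.739, -0.0]
wrist_force: [0.4, -0.7, 0.6]
width: 0.402
grasp_force: 0.0
```

>>> {"op": "step_arm", "data": {
  "rows": [
    {"linear": [0,0,0],"roll": 0},
    {"linear": [0,0,0],"roll": 0},
    {"linear": [0,0,0],"roll": 0},
    {"linear": [0,0,0],"roll": 0},
    {"linear": [0,0,0],"roll": 0},
    {"linear": [0,0,0],"roll": 0},
    {"linear": [0,0,0],"roll": 0},
    {"linear": [0,0,0],"roll": 0}
  ],
  "grip": 0.1
}}

```text
t: 25.65
tcp_pos: [0.4218, -0.2334, 0.1033]
eef_rot: [-0.0, 0.674, 0.739, -0.0]
wrist_force: [-0.6, -0.0, 1.0]
width: 0.901
grasp_force: 0.0
```

```bash
python3 wb.py w13
```

```text
25.65 [ 0.42179359 -0.23339893  0.103305  ] [-0.60305396 -0.00990116  0.95845714] 95.21384353988852
collar x [0.05035825 0.07415822]
bead x tool [0.07566775 0.10426302] y mid [-0.0153  0.0189] z top -0.01760750091015534 15029
```

Released, and the bead has stayed by the collar. I'll raise the arm straight up and look.

>>> {"op": "step_arm", "data": {
  "rows": [
    {"linear": [0,0,-0.2],"roll": 0},
    {"linear": [0,0,-0.5],"roll": 0},
    {"linear": [0,0,-0.8],"roll": 0},
    {"linear": [0,0,-0.8],"roll": 0},
    {"linear": [0,0,-0.8],"roll": 0},
    {"linear": [0,0,-0.8],"roll": 0},
    {"linear": [0,0,-0.5],"roll": 0},
    {"linear": [0,0,0],"roll": 0},
    {"linear": [0,0,0],"roll": 0},
    {"linear": [0,0,0],"roll": 0},
    {"linear": [0,0,0],"roll": 0},
    {"linear": [0,0,0],"roll": 0}
  ]
}}

```text
t: 26.7
tcp_pos: [0.4214, -0.2332, 0.2345]
eef_rot: [-0.001, 0.674, 0.739, -0.0]
wrist_force: [0.4, -0.3, 0.1]
width: 0.901
grasp_force: 0.0
```

```bash
python3 wb.py w14
python3 - <<'E'
from meas import *
p=cv2.imread("pics/w14.png"); b,r=handle(p,cam("wrist"),.1); print(b.round(4),b.mean(0))
E
```

```text
26.7 [ 0.42135926 -0.23317128  0.23446058] [ 0.42362195 -0.27342098  0.06702077] 95.22674721398758
collar x None
[[ 0.4094 -0.2083  0.112 ]
 [ 0.4316 -0.2062  0.112 ]
 [ 0.4403 -0.286   0.112 ]
 [ 0.4158 -0.2883  0.112 ]] [ 0.42429885 -0.24719837  0.112     ]
```

View pics/w14.png

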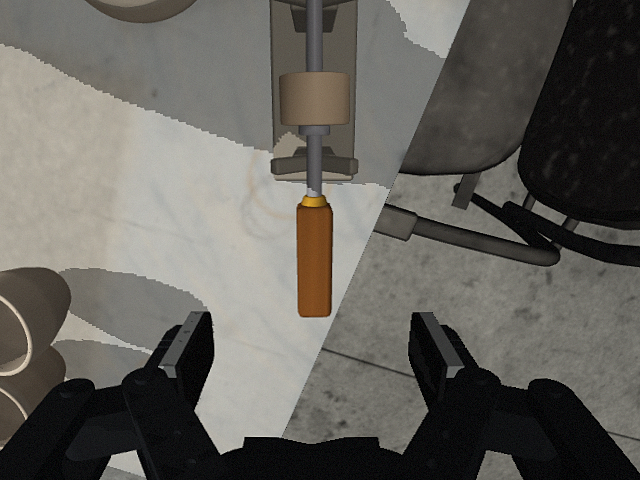

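The rod lies in both forks as it did before. The bead at (315,98) hangs against the collar at (315,130), clear of the near fork at row 165. The handle centre is within 0.6 mm of where it started.

```bash
python3 -c "
from workcell import *
print(close_job())"
```

```text
the job is handed in; nothing more can be done
None
```

The job is handed in: the bead was pressed against the stop at about 8–10 N for over half a second, and the rod is back across both forks with the bead hanging at its collar; `close_job()` returned no verdict.

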